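# Restart the finishing machine after its breaker has tripped

### The arm

A 6-joint arm with a two-finger parallel gripper is mounted at the origin on a cart in front of the work surface, level with it; the furniture and walls round the work are solid. World frame = base frame: x ahead of the robot, y to its left, z up, the work surface at z = 0. Lengths are in m, angles in rad, forces in N, time in s.
With the tool pointing down it reaches from about 0.325 to 0.85 m from the base axis. Payload 4.4 kg.
Tool frame: the origin (TCP) lies midway between the tips of the shut fingers; the grasp point (between the pads) lies 19 mm behind it; z points along the fingers, y is the direction in which the jaws open and shut (so a half turn about z gives the same grasp; the last joint's range is limited). The gripper opens to 94 mm and grips with 3 to 60 N. Pads are 16 mm wide; open, the fingers measure 119 mm over their backs; the gripper's body (75 mm by 177 mm) begins 78 mm behind the grasp point.
Start: joints at [-1.335, 0.207, 1.542, -0, 1.393, -0.15], TCP at [0.216, -0.533, 0.205] pointing down, gripper open.
Joint ranges: [-2.73, 2.73], [-0.86, 2.22], [0.23, 2.46], [-1.11, 4.25], [0.08, 2.63], [-2.82, 2.82]. Speed limits (rad/s): [2.79, 2.79, 3.14, 3.14, 3.14, 3.14].

### API

Orientations are given as a unit quaternion [x, y, z, w].
In Python, from bench import * gives the robot as it stands. The module is installed in compiled form; this text tells all that it offers.
- The arm moves only by the tool jog_arm, never from a script. Its argument "deltas" is a list of rows, each a list of 3 entries, a list of its own where there are three numbers: the shift along the tool's x, y, z in mm, then the turn, a rotation vector about the tool's x, y, z in rad, then the gripper command: -1 is shut, 1 is fully open, values between are in proportion. In form: [[[dx, dy, dz], [ax, ay, az], hand], ...]. A call has 1 to 20 rows; each row shifts and turns the commanded pose from where the row before left it, along the tool's axes as they then stand; what a row does not reach is not made up. A row lasts 1/8 s, in which the tool goes at most 62.5 mm and 10.7 degrees, less where a joint would pass 70% of its speed; a pose out of reach is approached as far as the arm can. A call is refused whole if a number of a shift passes 62.5 or a number of a turn 0.188, either way. A call with a gripper value outside its range is refused whole. The fingers move at their own pace and stop on an object; "grip_force" is the grip in N (left out, the last holds). Time passes only in rows, so rows that do not move let the fingers close. It gives the time, the measured TCP pose, the force and the opening at its end, in the units of the state.
- observe(): the state, without advancing time (a new reading comes with each control period).
- camera(name): name is "scene" or "side" or "wrist"; returns a dict with "img" (420x560x3 uint8, red, green, blue), "fx", "fy", "cx", "cy" (pixels), "R" (3x3) and "t" (3): a world point X has camera coordinates R X + t. Camera axes: x right, y down, z forward; pixel columns grow to the right and rows downward; lengths in m; the calibration is good to about 2 mm. A picture is of the moment at which its call begins. There is no depth.
- job_done(): hands the job in, once; it reports no verdict.
The state is a dict: "clock": time; "q": joint angles; "qd": joint speeds; "joint_efforts": joint torques, N m; "tcp_pos": TCP position; "tcp_rot": TCP orientation; "wrist_force": force on the tool from outside, world axes, zero at the start; "moment": the same for the moment, N m; "gripper_width": finger opening in m.
Only numpy, scipy, OpenCV 4.12 (cv2) and the standard library are available. Lean on these libraries where they do the work, as an engineer would, in place of code of your own. Each camera call takes 0.05 s, during which the arm holds its last target.

### The job

The sole-finishing machine under the bench has tripped its breaker, and its start key is still in. Make it safe and restart it at the three grey switch boxes on the board, pressing each control with the tips of the closed fingers until it clicks over and stays: first the round mushroom stop key, so that it cannot start by itself, then the breaker's round button fully in, then the wide fan rocker on (far end down) so that the dust is drawn off, and last the square start key. Leave the narrow lamp rocker on, neither pick up nor push aside anything that lies about, and finish clear of everything.

Things in the scene. Friction and masses are not known exactly. Their poses are not given: they have to be found in the camera images.
- board: plywood board, 180 (its x) x 300 (its y) x 12 mm, lying on the bench; origin at the centre of its underside; x points away from the robot (turned up to 0.2 rad), y left, z up. Three grey switch boxes stand on it in a row, 94 mm apart along y and turned like it, 70 mm high above the bench at the lid; which stands left, middle or right varies. A grey wiring duct 56 mm high runs along its far edge
- starter_box: switch box, 112 (x) x 82 (y) x 58 mm, with two linked push keys, stop and start, one behind the other; origin at the centre of its underside (12 mm above the bench), axes like the board's
- breaker_box: switch box of the same size with one round push button in a hexagon nut at the centre of its lid; origin at the centre of its underside, axes like the board's
- rocker_box: switch box of the same size with two rockers side by side, both tipping about the box's y axis: the wide one on the left (32 x 64 mm) is the fan, the narrow one on the right (18 x 64 mm) the lamp; centres 41 mm apart; origin at the centre of its underside, axes like the board's
- stop_top (a point): top centre of the stop key, a round black mushroom 37 mm across, the far one on the starter box (29 mm beyond the box centre). Moves with the key: 21 mm above the lid when out, 13 mm when in
- start_top (a point): top centre of the start key, a square black key 27 x 27 mm, the near one on the starter box (29 mm before the box centre). Moves with the key: 20 mm above the lid when out, 12 mm when in
- breaker_top (a point): top centre of the breaker's round black button, 23 mm across. Moves with it: 22 mm above the lid when out (tripped), 14 mm when in; the fixed collar round it ends 9 mm above the lid
- fan_far_end (a point): point on top of the fan rocker's far half, 24 mm beyond its axle on the rocker's centre line: the place to press for on. About 14 mm above the lid when off, 6.5 mm when on
- stop_key (a joint): m, 0 out to 0.008 fully in. It is linked to the start key like a see-saw: as one goes in the other comes out by as much. Over-centre spring: about 6 N to start it, snaps over past half way and stays
- start_key (a joint): m, how far it stands OUT: 0 fully in (so at the start) to 0.008 fully out; always equal to the stop key's value, as they are linked. Pressing it in brings it to 0 and the stop key out
- breaker_button (a joint): m, 0 out (tripped) to 0.008 fully in (reset). Over-centre: about 6 N to start moving, snaps in past half way (0.004) and stays in; let go earlier it comes back out
- fan_rocker (a joint): rad, 0 off (near end down, so at the start) to 0.30 on (far end down); over-centre, snaps past 0.15 and stays; about 5 N on the far end. The pressed-down half lies level, the other half stands up
- lamp_rocker (a joint): rad, 0 on (far end down, so at the start) to 0.30 off (near end down); to be left on
- spool: loose dark thread spool, 38 mm across, 58 mm high, standing behind the board; leave it
- wax: loose brown lump of wax, 36 x 47 x 25 mm, behind the board; leave it
- heel_lift: loose tan heel lift, 55 x 58 x 8 mm, lying to the right of the board; leave it
- sanding_block: loose cork-brown sanding block, 37 x 74 x 27 mm, lying to the left of the board; leave it
- eyelet_press: fixed lever press on the bench behind and to the right of the board, over 300 mm high; its hand lever with a ball knob reaches up, out to the right and towards the robot. Not part of the job: keep the arm clear of it (pass in front). Origin at the centre of its foot

How it is judged:
On the way, in this order (a step that is already met when the one before it is completed fails the run):
1. the stop key is in and the start key out (value of joint each of stop_key, start_key above 0.006 m), for 0.1 s.
2. the breaker's button is in (value of joint breaker_button above 0.006 m), for 0.1 s.
3. the fan rocker is on (value of joint fan_rocker above 0.25 rad), for 0.1 s.
4. the start key is in and the stop key out (value of joint each of start_key, stop_key below 0.002 m), for 0.1 s.
At the end, for the whole second after the job is handed in: The start key is in and the stop key out (within 2 mm of their ends), the breaker's button is in (within 2 mm) and the fan and lamp rockers are both on (within 0.05 rad), all staying so by themselves (all of step 4 and value of joint breaker_button above 0.006 m and value of joint fan_rocker above 0.25 rad and value of joint lamp_rocker below 0.05 rad); the robot touches nothing.
It fails at once if the lamp rocker was rocked off (value of joint lamp_rocker above 0.15 rad).
It fails at once if a thing that lies about was lifted or pushed aside (by 25 mm or more) (distance of any of spool, wax, sanding_block, heel_lift from where it was at the start of the episode above 0.025 m).
It fails at once if the spool was knocked over (angle between spool's own z axis and vertical above 0.5 rad).
It also fails if it takes over 48 s, if anything falls off the work surface, if the arm or the gripper's body presses on something with over 40 N, if the wrist force passes 120 N, or if a joint passes its speed limit or range.

## Working session

There is one attempt and no reset: what is moved stays moved. The work goes in short steps, Python scripts to look and compute and a tool call to move; the robot and the scene stay as the last step left them, time stands still between calls to the robot, and variables do not carry over. Pictures are saved under pics/ and viewed, and the job is handed in when it is done.

Besides the shell and the picture viewer there is one more tool, called after "Call:" by a JSON object that holds its "name" and its "arguments". jog_arm: Moves the arm, as the interface text tells. Its arguments: {"type":"object","properties":{"deltas":{"type":"array"},"grip_force":{"type":"number"}},"required":["deltas"]}

```bash
mkdir -p pics
python3 - <<'E'
from bench import *
import cv2,json
s=observe()
print({k:s[k] for k in('clock','tcp_pos','tcp_rot','wrist_force','gripper_width')})
for n in('scene','side','wrist'):
    c=camera(n); cv2.imwrite(f'pics/{n}0.png',c['img'][:,:,::-1]); print(n,c['fx'],c['fy'],c['cx'],c['cy'],c['R'],c['t'])
E
```

```text
{'clock': 0.0, 'tcp_pos': array([ 0.21616404, -0.53197626,  0.20429933]), 'tcp_rot': array([ 9.81452023e-01,  1.91704688e-01, -4.22574533e-05, -1.11200505e-03]), 'wrist_force': array([-0.5065567 ,  0.5008811 , -0.89058709]), 'gripper_width': 0.09379731550926158}
scene 429.0410680833997 429.0410680833997 279.7214682377235 210.22983119377855 [[ 0.73605985 -0.67663762  0.01942745]
 [-0.24649965 -0.29465574 -0.92326373]
 [ 0.63043938  0.6747885  -0.3836752 ]] [-0.27554548  0.27877814  0.37875448]
side 452.8268255511295 452.8268255511295 271.74294702998617 213.8381398167194 [[-0.96389199 -0.26617319  0.008004  ]
 [-0.12663686  0.4317345  -0.89306687]
 [ 0.23425485 -0.8618336  -0.44985277]] [0.56143518 0.07350874 0.97847757]
wrist 303.8980888155604 303.8980888155604 280.36173097121923 212.21066459200102 [[ 3.76560045e-01 -9.26392023e-01 -5.93407568e-04]
 [-8.95109499e-01 -3.64009224e-01  2.57441778e-01]
 [-2.38708015e-01 -9.64111228e-02 -9.66293630e-01]] [-0.57464152 -0.02705047  0.39023363]
```

View pics/scene0.png

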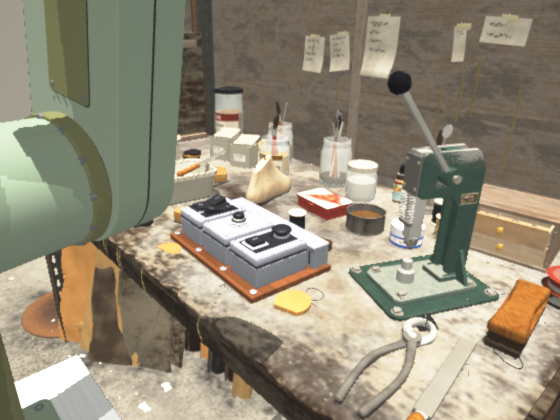

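View pics/side0.png

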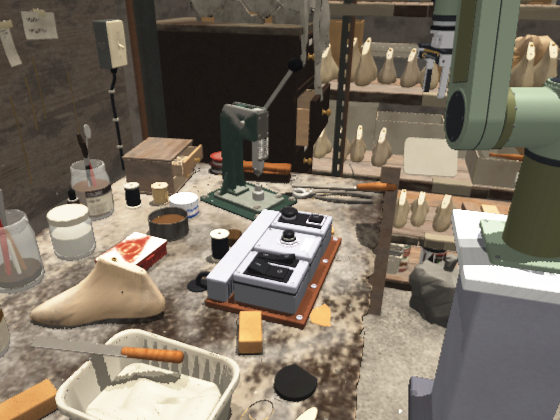

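View pics/wrist0.png

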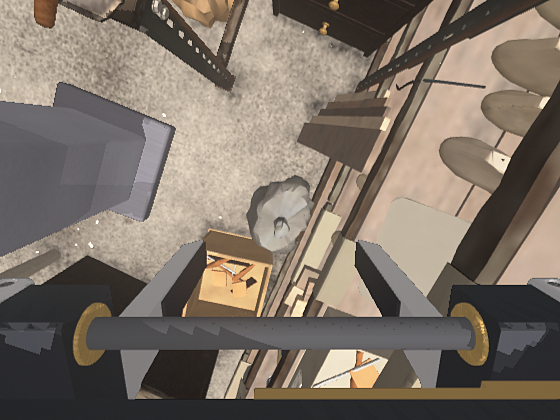

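The boxes on the board, from left to right, are rockers (scene px ~215,207), breaker (238,217) and starter (273,240). I'll enlarge the pictures to get exact pixels.

Run:
```python
import cv2
a=cv2.imread('pics/scene0.png')[180:300,165:335]; cv2.imwrite('pics/sc.png',cv2.resize(a,None,fx=4.7,fy=4.7,interpolation=cv2.INTER_CUBIC))
a=cv2.imread('pics/side0.png')[195:325,200:350]; cv2.imwrite('pics/si.png',cv2.resize(a,None,fx=4.6,fy=4.6,interpolation=cv2.INTER_CUBIC))
```

```text
(no output)
```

View pics/sc.png

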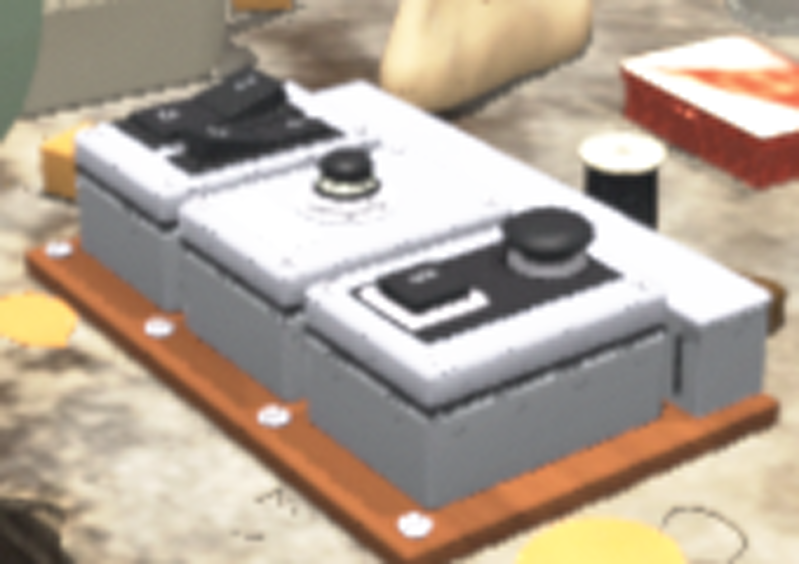

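View pics/si.png

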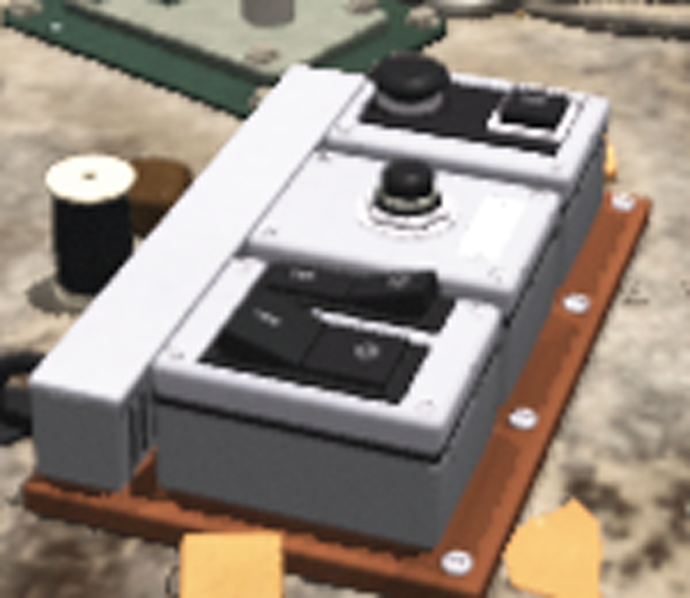

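```bash
cat > h.py <<'E'
import numpy as np
CAM={'scene':(429.041,279.72,210.23,np.array([[ 0.73605985,-0.67663762,0.01942745],[-0.24649965,-0.29465574,-0.92326373],[0.63043938,0.6747885,-0.3836752]]),np.array([-0.27554548,0.27877814,0.37875448])),
'side':(452.8268,271.743,213.838,np.array([[-0.96389199,-0.26617319,0.008004],[-0.12663686,0.4317345,-0.89306687],[0.23425485,-0.8618336,-0.44985277]]),np.array([0.56143518,0.07350874,0.97847757]))}
def proj(n,X):
    f,cx,cy,R,t=CAM[n]; c=R@X+t; return np.array([f*c[0]/c[2]+cx,f*c[1]/c[2]+cy])
E
cat > fit.py <<'E'
from h import *
from scipy.optimize import least_squares
# local point in box-row frame (x rel box centre row), z world, type
S=lambda u,v:(165+u/4.7,180+v/4.7)
D=lambda u,v:(200+u/4.6,195+v/4.6)
P=[('scene','stop',(.029,-.094,.091),S(550,232),0),('scene','start',(-.029,-.094,.082),S(427,281),0),('scene','brk',(0,0,.092),S(346,160),0),
('scene','boxcorner',(-.056,-.135,.012),S(428,507),0),('scene','boxR far',(.056,-.135,.012),S(662,418),0),
('scene','bd NR',(-.09,-.15,.012),S(405,552),1),('scene','bd FR',(.09,-.15,.012),S(777,403),1),('scene','bd NL',(-.09,.15,.012),S(28,253),1),
('side','stop',(.029,-.094,.091),D(411,76),0),('side','start',(-.029,-.094,.082),D(537,101),0),('side','brk',(0,0,.092),D(410,171),0),
('side','box NL',(-.056,.135,.012),D(437,550),0),('side','bd NL',(-.09,.15,.012),D(478,592),1),('side','bd FL',(.09,.15,.012),D(25,482),1),('side','bd NR',(-.09,-.15,.012),D(650,197),1),]
def W(p,l,bd):
    x,y,a,bx=p; lx=l[0]-(bx if bd else 0); c,s=np.cos(a),np.sin(a)
    return np.array([x+c*lx-s*l[1],y+s*lx+c*l[1],l[2]])
def res(p): return np.concatenate([proj(n,W(p,l,b))-np.array(uv) for n,_,l,uv,b in P])
r=least_squares(res,[.6,0,0,0],loss='soft_l1')
print(r.x)
for q,e in zip(P,res(r.x).reshape(-1,2)): print(q[0],q[1],e.round(1))
p=r.x
for n,l in dict(stop=(.029,-.094,.091),brk=(0,0,.092),fan=(.024,.094+.0205,.084),lamp=(.024,.094-.0205,.0765),start_in=(-.029,-.094,.082)).items():
    w=W(p,l,0); print(n,w.round(4),'scene',proj('scene',w).round(1),'side',proj('side',w).round(1))
E
python3 fit.py
```

```text
[ 0.48447749  0.23676518 -0.07421265 -0.01433348]
scene stop [-0.2 -3.1]
scene start [-0.9 -0.3]
scene brk [ 0.1 -1.3]
scene boxcorner [0.  2.9]
scene boxR far [0.9 1.2]
scene bd NR [0.3 1.6]
scene bd FR [ 1.4 -0.3]
scene bd NL [-1.1 -0.5]
side stop [ 0.1 -3. ]
side start [-0.3 -0.1]
side brk [-0.2 -1.1]
side box NL [0.1 1.2]
side bd NL [0.1 0.5]
side bd FL [-1.1  0.5]
side bd NR [0.8 0.1]
stop [0.5064 0.1409 0.091 ] scene [281.8 226.3] side [289.4 208.5]
brk [0.4845 0.2368 0.092 ] scene [238.7 212.7] side [288.9 231.1]
fan [0.5169 0.3492 0.084 ] scene [218.4 196.5] side [254.4 263.7]
lamp [0.5139 0.3083 0.0765] scene [228.9 205.7] side [263.1 255.3]
start_in [0.4486 0.1452 0.082 ] scene [255.  239.5] side [316.5 216.9]
```

```bash
python3 - <<'E'
from h import *
from scipy.optimize import least_squares
def tri(a,b):
    r=least_squares(lambda X:np.concatenate([proj('scene',X)-a,proj('side',X)-b]),[.6,0,.2]); return r.x.round(3),r.fun.round(1)
print('knob',tri((400,83),(295,64)))
print('foot post top',tri((405,265),(257,190)))
print('lever root',tri((440,160),(253,110)))
def g(n,u,v,z=0):
    return least_squares(lambda q:proj(n,np.array([q[0],q[1],z]))-np.array([u,v]),[.6,0]).x.round(3)
for uv in [(350,273),(400,312),(497,292),(430,255)]: print(g('scene',*uv))
print('pliers',g('scene',340,395),g('scene',293,300))
E
sed -i "s/^P=\[('scene','stop'.*,0),('scene','start'/P=[('scene','start'/; s/^('side','stop'[^)]*)[^)]*),0),/ /" fit.py; python3 fit.py
```

```text
knob (array([ 0.544, -0.039,  0.35 ]), array([ 0. , -0.2,  0. ,  0.3]))
foot post top (array([ 0.632, -0.036,  0.043]), array([-0.1,  0.1, -0.1, -0.2]))
lever root (array([ 0.646, -0.061,  0.234]), array([ 0.4, -1. ,  0.5,  1.6]))
[0.599 0.052]
[ 0.565 -0.076]
[ 0.742 -0.155]
[ 0.777 -0.009]
pliers [ 0.362 -0.123] [0.459 0.059]
[ 0.48453441  0.23685427 -0.07389713 -0.01429574]
scene start [-0.9 -0.3]
scene brk [ 0.1 -1.4]
scene boxcorner [0.  2.8]
scene boxR far [0.9 1.1]
scene bd NR [0.3 1.5]
scene bd FR [ 1.4 -0.3]
scene bd NL [-1.1 -0.5]
side start [-0.3 -0.1]
side brk [-0.2 -1.1]
side box NL [0.1 1.3]
side bd NL [0.1 0.5]
side bd FL [-1.1  0.6]
side bd NR [0.8 0.1]
stop [0.5065 0.141  0.091 ] scene [281.8 226.3] side [289.4 208.5]
brk [0.4845 0.2369 0.092 ] scene [238.7 212.7] side [288.9 231.1]
fan [0.5169 0.3493 0.084 ] scene [218.4 196.5] side [254.4 263.7]
lamp [0.5139 0.3084 0.0765] scene [228.9 205.7] side [263.  255.4]
start_in [0.4487 0.1453 0.082 ] scene [255.  239.5] side [316.4 216.9]
```

The fit agrees to about 2 mm. The press knob is at (0.544, -0.039, 0.35), so I'll pass in front at x of about 0.36 or less with the fingers shut.

Call:
{"name": "jog_arm", "arguments": {"deltas": [[[0,0,0],[0,0,0.153],-1],[[0,0,0],[0,0,0.153],-1],[[0,0,0],[0,0,0.153],-1],[[15,-56,0],[0,0,0],-1],[[15,-56,0],[0,0,0],-1],[[15,-56,0],[0,0,0],-1],[[15,-56,0],[0,0,0],-1],[[15,-56,0],[0,0,0],-1],[[15,-56,0],[0,0,0],-1],[[4,-50,0],[0,0,0],-1],[[4,-50,0],[0,0,0],-1],[[4,-50,0],[0,0,0],-1],[[4,-50,0],[0,0,0],-1],[[0,0,0],[0,0,0],-1]], "grip_force": 20}}

```text
clock: 1.9
tcp_pos: [0.361, -0.0031, 0.2052]
tcp_rot: [0.999, -0.033, -0.0, -0.0]
wrist_force: [0.1, -0.4, 0.3]
gripper_width: 0.0005
```

Call:
{"name": "jog_arm", "arguments": {"deltas": [[[34,-38,0],[0,0,0],-1],[[34,-38,0],[0,0,0],-1],[[34,-38,20],[0,0,0],-1],[[34,-38,35],[0,0,0],-1],[[0,0,0],[0,0,0],-1],[[0,0,0],[0,0,0],-1]]}}

```text
clock: 2.65
tcp_pos: [0.5078, 0.1342, 0.1502]
tcp_rot: [0.999, -0.037, -0.001, 0.0]
wrist_force: [0.5, -0.6, -0.6]
gripper_width: 0.0005
```

```bash
cat > look.py <<'E'
from bench import *
import cv2,sys,numpy as np
from h import *
s=observe(); print(s['clock'],s['tcp_pos'],s['wrist_force'])
for n in sys.argv[2:]:
    c=camera(n); im=c['img'][:,:,::-1]
    if n=='scene': im=im[130:300,165:335]
    if n=='side': im=im[150:320,200:370]
    if n=='wrist': 
        im=im.copy()
        K=np.array([[c['fx'],0,c['cx']],[0,c['fy'],c['cy']],[0,0,1]])
        for X in [(.5065,.141,.091),(.4845,.2369,.092),(.5169,.3493,.084),(.4487,.1453,.082),tuple(s['tcp_pos'])]:
            q=K@(np.array(c['R'])@np.array(X)+c['t'])
            if q[2]>0: cv2.drawMarker(im,(int(q[0]/q[2]),int(q[1]/q[2])),(0,0,255),0,8,1); print(q[:2]/q[2])
    else: im=cv2.resize(im,None,fx=3.4,fy=3.4,interpolation=cv2.INTER_CUBIC)
    cv2.imwrite(f'pics/{n}{sys.argv[1]}.png',im)
E
python3 look.py 1 wrist scene
```

```text
2.65 [0.50777443 0.13422832 0.1502189 ] [ 0.52925721 -0.58207427 -0.57043649]
[271.41763529 227.27387485]
[160.20164701 260.53127183]
[ 25.69789656 230.6005516 ]
[272.1483723  285.55519744]
[279.4997216  253.22515401]
```

View pics/wrist1.png

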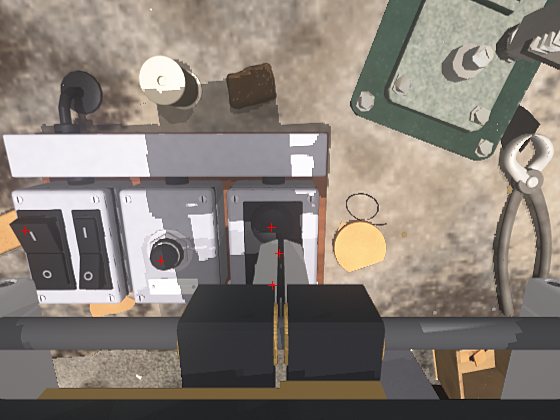

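View pics/scene1.png

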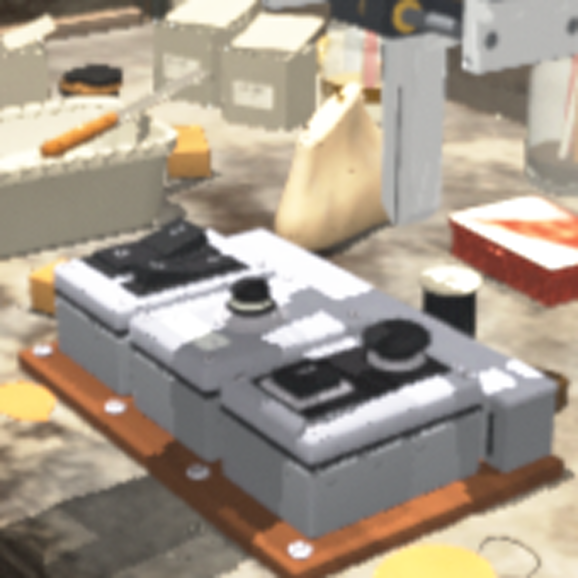

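In the wrist view the breaker button is near (165,253) against a predicted (160,260), and the fan is near (40,232) against (26,231). I'll measure again with this view included.

Run:
```python
from bench import *
import cv2,pickle
c=camera('wrist'); pickle.dump({k:c[k] for k in c},open('w1.pkl','wb'))
cv2.imwrite('pics/w1z.png',cv2.resize(c['img'][170:310,0:200,::-1],None,fx=4,fy=4,interpolation=cv2.INTER_CUBIC))
cv2.imwrite('pics/w1y.png',cv2.resize(c['img'][120:310,190:340,::-1],None,fx=3.1,fy=3.1,interpolation=cv2.INTER_CUBIC))
```

```text
(no output)
```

View pics/w1z.png

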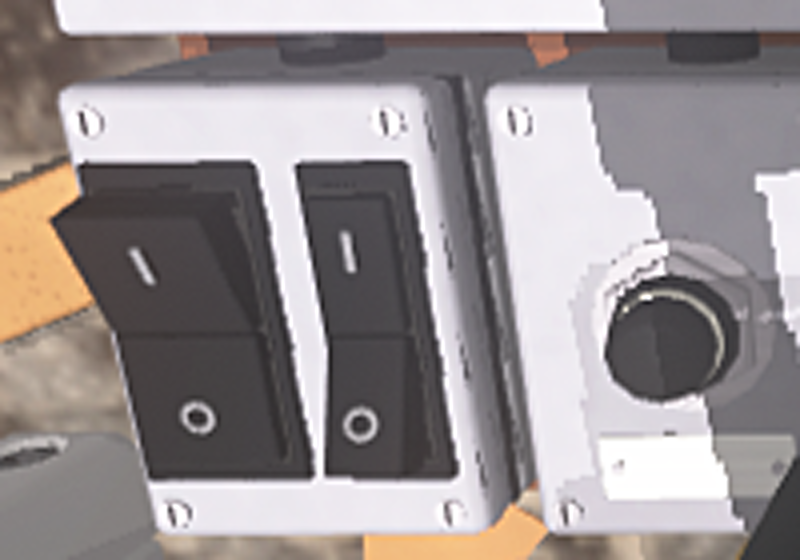

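View pics/w1y.png

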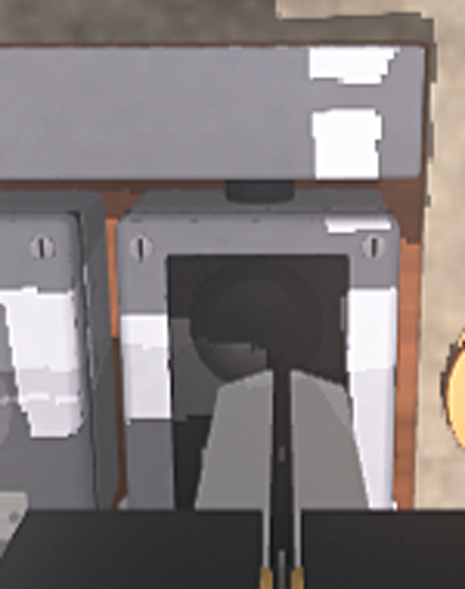

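```bash
cat > fit2.py <<'E'
import pickle
exec(open('fit.py').read().split("r=least")[0])
c=pickle.load(open('w1.pkl','rb')); CAM['wrist']=(c['fx'],c['cx'],c['cy'],np.array(c['R']),np.array(c['t']))
Z=lambda u,v:(u/4,170+v/4); Y=lambda u,v:(190+u/3.1,120+v/3.1)
Wp=[('wrist','stop',(.029,-.094,.091),Y(258,328),0),('wrist','brk',(0,0,.092),Z(657,340),0),('wrist','fan',(.024,.1145,.084),Z(155,240),0),
('wrist','lidFL',(.056,.135,.070),Z(60,83),0),('wrist','lidNL',(-.056,.135,.070),Z(155,535),0),('wrist','lidNR',(-.056,.053,.070),Z(490,535),0),('wrist','lidFR',(.056,.053,.070),Z(422,80),0),
('wrist','lid2FL',(.056,.041,.070),Z(485,80),0),('wrist','lid2NL',(-.056,.041,.070),Z(545,535),0),('wrist','lid3FL',(.056,-.053,.07),Y(117,212),0),('wrist','lid3FR',(.056,-.135,.07),Y(397,212),0)]
A=P
def go(nm):
    r=least_squares(res,[.48,.23,-.07,-.014],loss='soft_l1'); p=r.x; print(nm,p.round(4))
    for q,e in zip(P,res(p).reshape(-1,2)): print(' ',q[0],q[1],e.round(1))
    for n,l in dict(stop=(.029,-.094,.091),brk=(0,0,.092),fan=(.024,.1145,.084),lamp=(.024,.0735,.0765),start_in=(-.029,-.094,.082)).items(): print(n,W(p,l,0).round(4))
P=Wp; go('wrist only'); P=A+Wp; go('all')
E
python3 fit2.py
```

```text
wrist only [ 0.4859  0.2343 -0.069  -0.014 ]
  wrist stop [ 1.3 -0.5]
  wrist brk [-0.1  4. ]
  wrist fan [-8. -0.]
  wrist lidFL [-2.9 -0.6]
  wrist lidNL [0.1 0.7]
  wrist lidNR [1.2 0.2]
  wrist lidFR [ 0.6 -0.4]
  wrist lid2FL [-1.4 -0.4]
  wrist lid2NL [-0.1  0.1]
  wrist lid3FL [-0.1  0.5]
  wrist lid3FR [ 3.5 -0. ]
stop [0.5083 0.1385 0.091 ]
brk [0.4859 0.2343 0.092 ]
fan [0.5177 0.3469 0.084 ]
lamp [0.5149 0.306  0.0765]
start_in [0.4505 0.1425 0.082 ]
all [ 0.4856  0.2347 -0.0719 -0.0131]
  scene start [ 0.5 -0.1]
  scene brk [ 1.2 -1.2]
  scene boxcorner [1.5 3.1]
  scene boxR far [2.2 1.3]
  scene bd NR [1.3 2.1]
  scene bd FR [2.2 0.1]
  scene bd NL [-0.8 -0.1]
  side start [-0.7 -0.6]
  side brk [-0.5 -1.7]
  side box NL [-0.1  0.3]
  side bd NL [ 0.6 -0.3]
  side bd FL [-0.5 -0. ]
  side bd NR [ 0.8 -0.4]
  wrist stop [0.9 0.2]
  wrist brk [-0.5  4.3]
  wrist fan [-8.4 -0.1]
  wrist lidFL [-3.2 -0.7]
  wrist lidNL [-0.5  0.6]
  wrist lidNR [0.6 0.3]
  wrist lidFR [ 0.4 -0.2]
  wrist lid2FL [-1.6 -0.3]
  wrist lid2NL [-0.7  0.3]
  wrist lid3FL [-0.4  1. ]
  wrist lid3FR [3.2 0.7]
stop [0.5078 0.1389 0.091 ]
brk [0.4856 0.2347 0.092 ]
fan [0.5178 0.3472 0.084 ]
lamp [0.5148 0.3063 0.0765]
start_in [0.4499 0.143  0.082 ]
```

Wrist and scene fits agree to 2–3 mm. The fan rocker is not symmetric about the box: it sits about 16.5 mm left of centre. Next, press the stop key.

Call:
{"name": "jog_arm", "arguments": {"deltas": [[[0,-5,20],[0,0,0],-1],[[0,0,25],[0,0,0],-1],[[0,0,8],[0,0,0],-1],[[0,0,6],[0,0,0],-1],[[0,0,4],[0,0,0],-1],[[0,0,4],[0,0,0],-1],[[0,0,0],[0,0,0],-1],[[0,0,0],[0,0,0],-1]]}}

```text
clock: 3.8
tcp_pos: [0.5085, 0.1408, 0.0834]
tcp_rot: [0.999, -0.037, 0.0, -0.0]
wrist_force: [-0.4, 0.5, 0.8]
gripper_width: 0.0001
```

Call:
{"name": "jog_arm", "arguments": {"deltas": [[[0,0,1.5],[0,0,0],-1],[[0,0,0],[0,0,0],-1]]}}

```text
clock: 4.05
tcp_pos: [0.5086, 0.1408, 0.0832]
tcp_rot: [0.999, -0.036, 0.0, -0.0]
wrist_force: [-2.8, -0.8, 7.1]
gripper_width: 0.0005
```

Call:
{"name": "jog_arm", "arguments": {"deltas": [[[0,0,-30],[0,0,0],-1],[[0,0,-20],[0,0,0],-1],[[-15,-46,0],[0,0,0],-1],[[-15,-46,0],[0,0,0],-1],[[0,0,0],[0,0,0],-1],[[0,0,0],[0,0,0],-1]]}}

```text
clock: 4.8
tcp_pos: [0.4851, 0.2344, 0.1318]
tcp_rot: [0.999, -0.036, -0.0, 0.0]
wrist_force: [-0.4, 0.2, 0.2]
gripper_width: 0.0003
```

```bash
python3 look.py 2 scene side
```

```text
4.8 [0.48511097 0.23444614 0.13175281] [-0.3867755   0.17123759  0.1658628 ]
```

View pics/scene2.png

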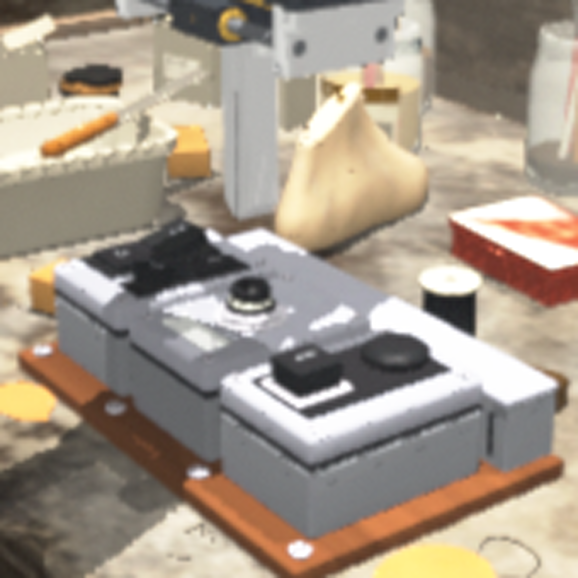

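View pics/side2.png

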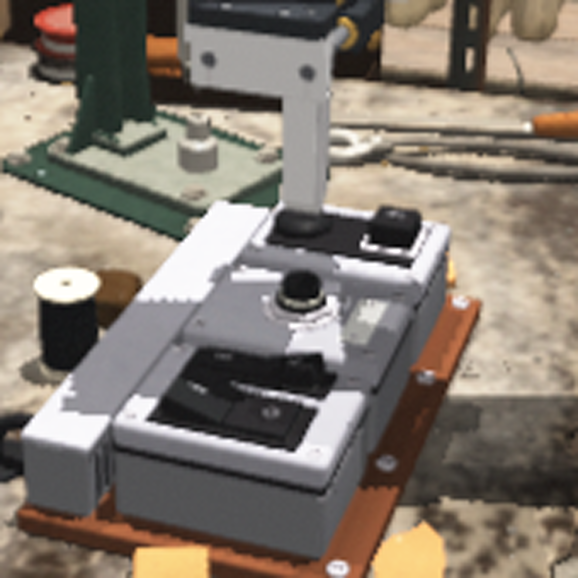

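The scene picture shows the stop mushroom down (395,350) and the start key standing out (305,365). The fingertips are over the breaker button in both views.

Call:
{"name": "jog_arm", "arguments": {"deltas": [[[0,0,20],[0,0,0],-1],[[0,0,12],[0,0,0],-1],[[0,0,6],[0,0,0],-1],[[0,0,4],[0,0,0],-1],[[0,0,4],[0,0,0],-1],[[0,0,2],[0,0,0],-1],[[0,0,1],[0,0,0],-1],[[0,0,0],[0,0,0],-1]]}}

```text
clock: 5.9
tcp_pos: [0.4855, 0.2348, 0.0842]
tcp_rot: [0.999, -0.036, 0.0, -0.0]
wrist_force: [-3.3, -0.4, 7.3]
gripper_width: 0.0004
```

Contact is at 0.0842, which matches the button fully in. Next, lift and go over the fan's far end.

Call:
{"name": "jog_arm", "arguments": {"deltas": [[[0,0,-30],[0,0,0],-1],[[0,0,-20],[0,0,0],-1],[[12,-55,0],[0,0,0],-1],[[12,-55,0],[0,0,0],-1],[[0,0,0],[0,0,0],-1],[[0,0,0],[0,0,0],-1]]}}

```text
clock: 6.65
tcp_pos: [0.5167, 0.3423, 0.1324]
tcp_rot: [0.999, -0.036, -0.0, 0.0]
wrist_force: [0.3, -1.4, 0.2]
gripper_width: 0.0004
```

```bash
python3 look.py 3 scene side wrist
```

```text
6.65 [0.51666987 0.34225846 0.13238579] [ 0.29940726 -1.43895966  0.17786039]
[542.39750037 226.23413383]
[415.5703384  262.01408339]
[269.59206641 229.77028639]
[518.11323406 288.76136054]
[278.25778693 253.24622944]
```

View pics/scene3.png

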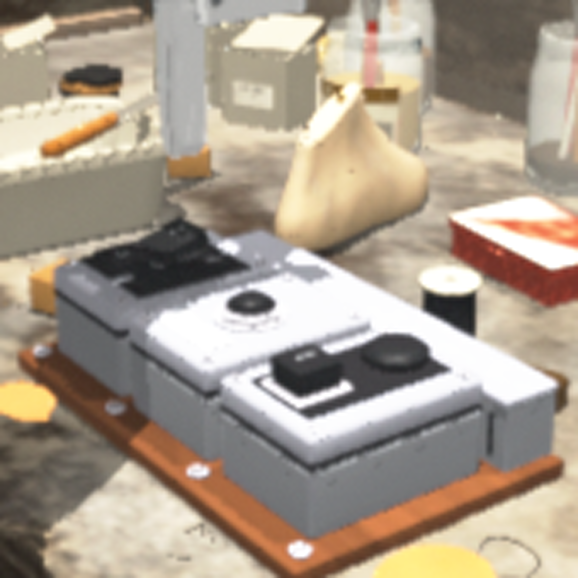

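View pics/side3.png

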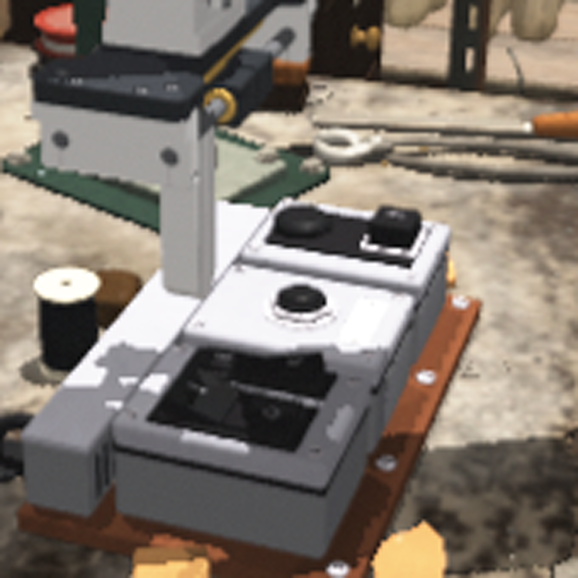

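View pics/wrist3.png

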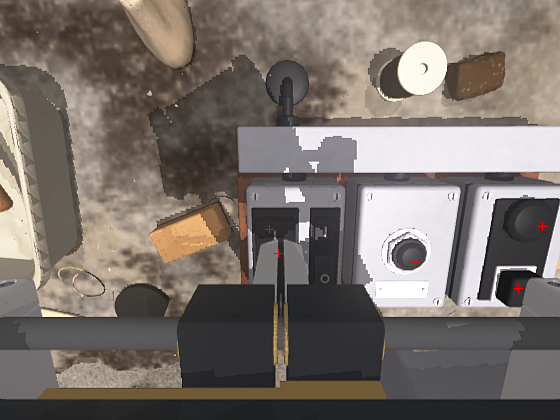

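The breaker button is now low (scene 250,303; side 300,300), and the tips are over the fan's far half. Pressing.

Call:
{"name": "jog_arm", "arguments": {"deltas": [[[1,-1,25],[0,0,0],-1],[[0,0,15],[0,0,0],-1],[[0,0,5],[0,0,0],-1],[[0,0,4],[0,0,0],-1],[[0,0,3],[0,0,0],-1],[[0,0,3],[0,0,0],-1],[[0,0,1],[0,0,0],-1],[[0,0,0],[0,0,0],-1]]}}

```text
clock: 7.8
tcp_pos: [0.5183, 0.3437, 0.077]
tcp_rot: [0.999, -0.037, 0.0, -0.0]
wrist_force: [0.2, -0.2, -0.2]
gripper_width: 0.0005
```

Call:
{"name": "jog_arm", "arguments": {"deltas": [[[0,0,1.5],[0,0,0],-1],[[0,0,0],[0,0,0],-1]]}}

```text
clock: 8.05
tcp_pos: [0.5185, 0.3438, 0.0767]
tcp_rot: [0.999, -0.037, 0.0, -0.0]
wrist_force: [-2.8, 0.1, 4.9]
gripper_width: 0.0007
```

Call:
{"name": "jog_arm", "arguments": {"deltas": [[[0,0,-30],[0,0,0],-1],[[0,0,-25],[0,0,0],-1],[[-13,51,0],[0,0,0],-1],[[-13,51,0],[0,0,0],-1],[[-14,51,0],[0,0,0],-1],[[-14,52,0],[0,0,0],-1],[[0,0,0],[0,0,0],-1],[[0,0,0],[0,0,0],-1]]}}

```text
clock: 9.05
tcp_pos: [0.4501, 0.1434, 0.1309]
tcp_rot: [0.999, -0.037, 0.001, -0.0]
wrist_force: [0.2, 0.7, 0.0]
gripper_width: 0.0002
```

```bash
python3 look.py 4 scene side
```

```text
9.05 [0.45013429 0.14342537 0.13089927] [0.17048385 0.69713389 0.01996272]
```

View pics/scene4.png

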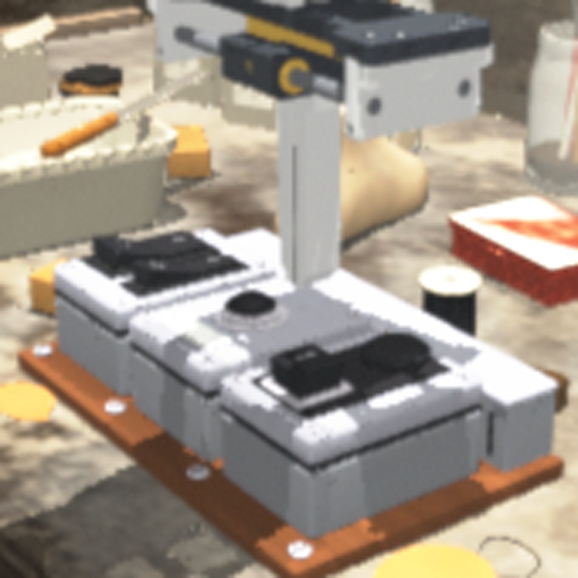

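View pics/side4.png

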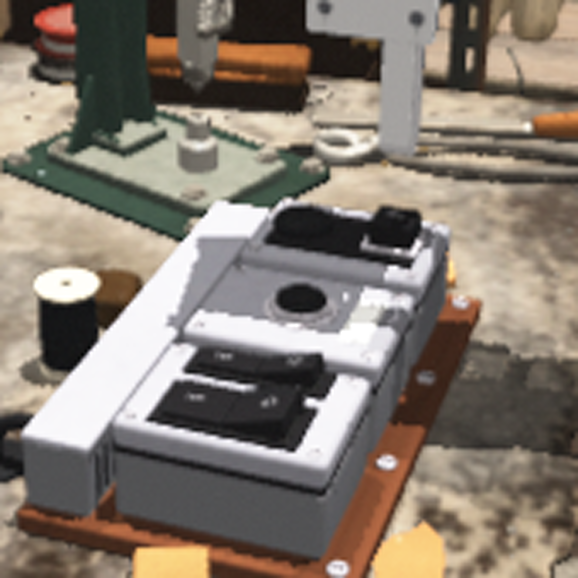

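The side view shows both rockers tipped the same way, far end down, so the fan and lamp are both on. The breaker is in, and the start key (305,365 in the scene) is still out below the tips. Next, press start.

Call:
{"name": "jog_arm", "arguments": {"deltas": [[[0,0,20],[0,0,0],-1],[[0,0,13],[0,0,0],-1],[[0,0,6],[0,0,0],-1],[[0,0,4],[0,0,0],-1],[[0,0,4],[0,0,0],-1],[[0,0,2],[0,0,0],-1],[[0,0,1],[0,0,0],-1],[[0,0,0],[0,0,0],-1]]}}

```text
clock: 10.15
tcp_pos: [0.4499, 0.143, 0.0822]
tcp_rot: [0.999, -0.037, 0.0, 0.0]
wrist_force: [-4.9, -0.1, 11.1]
gripper_width: 0.0004
```

Start is at its inner stop (0.0822). Lift and back off towards the robot.

Call:
{"name": "jog_arm", "arguments": {"deltas": [[[0,0,-30],[0,0,0],-1],[[0,0,-50],[0,0,0],-1],[[-40,0,-20],[0,0,0],-1],[[-30,0,0],[0,0,0],-1],[[0,0,0],[0,0,0],-1],[[0,0,0],[0,0,0],-1],[[0,0,0],[0,0,0],-1]]}}

```text
clock: 11.02
tcp_pos: [0.3805, 0.148, 0.1804]
tcp_rot: [0.999, -0.037, 0.0, 0.0]
wrist_force: [-0.2, 0.1, -0.4]
gripper_width: 0.0005
```

```bash
python3 look.py 5 scene side
```

```text
11.025 [0.38049932 0.14798368 0.18036147] [-0.19968462  0.12576748 -0.43818213]
```

View pics/scene5.png

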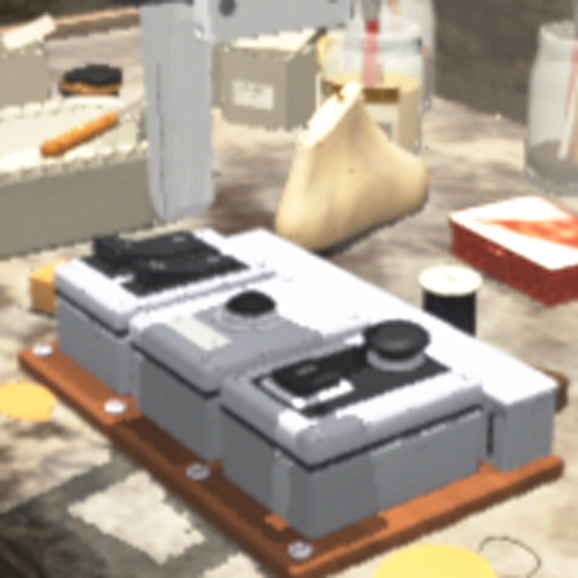

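View pics/side5.png

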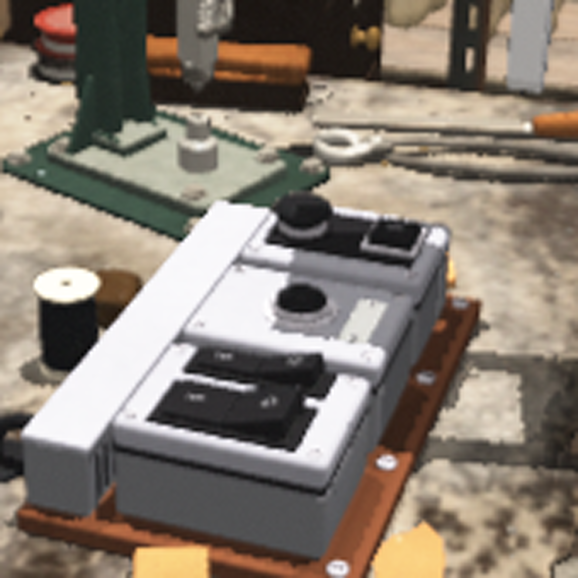

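The stop key is out and the start key in. The breaker is in and both rockers are on. The arm is clear and the loose things have not moved.

```bash
python3 -c "
from bench import *
print(job_done())"
```

```text
the job is handed in; nothing more can be done
None
```

I pressed the four controls in the order asked, with closed fingers: stop key, breaker button, fan rocker at its far end, then start key. The job was handed in at about 11 s; no verdict was reported.

- **Presses:** each one ended on its stop, with the fingertips within about 0.2 mm of the given fully-in height. The wrist force read at each stop was about 5–12 N.
- **Final pictures:** the start key is in and the stop key out, the breaker button is in, and the fan and lamp are both on. The spool, wax and the other loose things still in view look unmoved. The heel lift is only partly in those pictures; nothing went near it.
- **Arm:** it finished clear at 0.18 m height in front of the board, with wrist force about 0.
- **Disagreements:** the first two-camera fit was 2–3 mm off the wrist view, so I used a combined fit. I had also assumed the fan sat 20.5 mm left of its box centre. The wrist picture showed about 16.5 mm, so I corrected that before pressing.

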